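# Set out the shoemaker's tool tray

### The job

A dye vial has been left standing in the tool tray, just where the head of the flat brush belongs. Keeping it upright, put it back fully down in the empty middle hole of the vial rack, and gently lay the flat brush and the glue spatula flat on the floor of the tray, each in the compartment shaped for it, with its wide end in the compartment's wide bay. Do not drop anything, and leave the other things on the bench where they are.

Things in the scene. Friction and masses are not known exactly. Their poses are not given: they have to be found in the camera images.
- tray: Fixed plywood tool tray, 212 mm (x) by 186 mm (y); origin: centre of its underside, z up. Floor 4 mm thick; outer walls, divider (along x at y=0), all 6 mm thick, and side blocks rise 16 mm above the floor. Two compartments, 200 mm long (x -100 to 100 mm), 84 mm wide, centre lines y=+45 mm (brush) and -45 mm (spatula), each narrowed by blocks to a bay at one end and a channel at the other.
- brush_place (a point): Centre of the brush compartment's floor, 4 mm above the bench; axes as the tray. Blocks leave a bay 68 mm wide at x 40 to 100 mm for the head and a channel 36 mm wide at x -100 to -50 mm for the handle; between them it is open to the full 84 mm as finger pockets. The brush belongs with its middle here, head to the tray's +x.
- spatula_place (a point): Centre of the spatula compartment's floor, 4 mm above the bench; axes as the tray. Blocks leave a bay 56 mm wide at x -100 to -30 mm for the blade and a channel 36 mm wide at x 50 to 100 mm for the handle; between them it is open to the full 84 mm as finger pockets. The spatula belongs with its middle here, blade to the tray's -x.
- brush: Loose flat brush lying on the bench, 184 mm long; origin: underside, mid-length; z up, x to the bristles. Square wooden handle 24 mm wide and high from x=-92 to 25 mm; steel ferrule 56 mm wide, 20 mm high, x 25 to 47 mm; dark bristle block 52 mm wide, 16 mm high, to x=92 mm. Grip the handle at the origin, near its balance. About 100 g.
- brush_tip (a point): Middle of the bristles' end, x=92 mm, 8 mm above the brush's underside.
- brush_butt (a point): Middle of the brush handle's free end, x=-92 mm, 12 mm above the underside.
- spatula: Loose glue spatula lying on the bench, 186 mm long; origin: underside, mid-length; z up, x to the blade. Dark wooden handle 24 mm wide, 24 mm high, x -93 to 2 mm; flat steel blade 4 mm thick at the underside, 26 mm wide at the neck, 44 mm wide from x=18 to 93 mm. Grip the handle at x=-15 mm, near its balance. About 110 g.
- spatula_tip (a point): Middle of the blade's end, x=93 mm, 2 mm above the spatula's underside.
- spatula_butt (a point): Middle of the spatula handle's free end, x=-93 mm, 12 mm above the underside.
- vial: Loose amber glass dye vial with black cap, upright, 26 mm diameter, 100 mm tall with its 25 mm wide cap (top 18 mm), 60 g; origin: centre of its underside. It stands on the tray's floor in the bay for the brush's head.
- rack: Fixed wooden vial rack, block 70 mm (its x) by 190 mm (its y) by 60 mm high; origin: centre of its underside. Three holes in a row along y at -60, 0 and +60 mm, 30 mm diameter, 45 mm deep. The outer two hold vials, the middle one is empty.
- rack_hole1 (a point): Centre of the mouth of the rack's empty middle hole, 60 mm above the bench; the hole's floor is 45 mm lower. Axes as the rack.
- vial_b: Same kind of vial, standing in the rack's hole at y=-60 mm; leave alone. Origin: centre of its underside.
- vial_c: Same kind of vial, standing in the rack's hole at y=+60 mm; leave alone. Origin: centre of its underside.
- tin: Bystander: low tin, 50 mm diameter, 30 mm high; origin: centre of its underside.
- hammer: Bystander: hammer lying on the bench, 220 mm long; origin: underside, along its handle.
- heel: Bystander: stacked leather-brown wooden heel, 60 by 56 by 35 mm, near the rack; origin: centre of its underside.
- last: Bystander: pale wooden shoe last, 190 mm long, 100 mm high; origin: centre of its underside.
- last2: Bystander: browner wooden shoe last, 190 mm long, 100 mm high; origin: centre of its underside.
- jar: Bystander: jar, 76 mm diameter, 90 mm high; origin: centre of its underside.
Things that resemble listed ones, but are neither listed nor needed, are in the scene too. What is shaped like the vial but green or purple is not meant.

How it is judged:
By the outcome, as a careful person would: the job done as asked, in the order asked, and still so for the second after the job is handed in, with the robot touching nothing.
It also fails if it takes over 72 s, if anything falls off the work surface, if the arm or the gripper's body presses on something with over 40 N, if the wrist force passes 120 N, or if a joint passes its speed limit or range.

### The arm

A 6-joint arm with a two-finger parallel gripper is mounted at the origin on the work surface. World frame = base frame: x ahead of the robot, y to its left, z up, the work surface at z = 0. Lengths are in m, angles in degrees, forces in N, time in s.
With the tool pointing down it reaches from about 0.25 to 0.725 m from the base axis. Payload 9.7 kg.
Tool frame: the origin (TCP) lies at the very end of the fingers, on their centre line; the grasp point (between the pads) lies 19 mm behind it (bot.grip_point_offset is the distance from the TCP to the grasp point, in m); y points along the fingers, x is the direction in which the jaws open and shut, and the axes are right-handed (so a half turn about y gives the same grasp; the last joint's range is limited). The gripper opens to 85 mm and grips with 20 to 120 N. Pads are 22 mm wide; open, the fingers measure 114 mm over their backs; the gripper's body (76 mm by 85 mm) begins 54 mm behind the grasp point. The pads swing forward as they close: fully open they stand 13 mm farther back than shut.
Start: joints at [-66.406, 4.979, 10.078, 95.1, 0, 90], TCP at [0.22, -0.504, 0.231] pointing down, gripper open.
Joint ranges: [-179.16, 179.16], [-48.56, 103.87], [-65.8, 70.77], [-126.05, 130.52], [-82.76, 87.17], [-180, 180]. Speed limits (degrees/s): [127.2, 127.2, 147.25, 180, 180, 180].

### API

Orientations are given as [roll, pitch, yaw] about the fixed x, y, z axes, in that order (R = Rz(yaw) Ry(pitch) Rx(roll)).
In Python, from workcell import bot gives the robot as it stands.
- The arm moves only by the shell command python3 -m inch 'ROWS' [FORCE]. ROWS is JSON, a list of rows, each a list of 3 entries, a list of its own where there are three numbers: the shift along the tool's x, y, z in mm, then the turn, a rotation vector about the tool's x, y, z in rad, then the finger opening in mm, from 0 to 85.4. In form: [[[x, y, z], [ax, ay, az], grip], ...]. A call has 1 to 20 rows; each row is the pose to reach, as a shift and turn from the pose measured when the call began, along the tool's axes at that moment; what a row does not reach only later rows make up. A row lasts 1/10 s, in which the tool goes at most 50 mm and 8.59 degrees, less where a joint would pass 70% of its speed; a pose out of reach is approached as far as the arm can. A call with a gripper value outside its range is refused whole. The fingers move at their own pace and stop on an object; FORCE is the grip in N (left out, the last holds). Time passes only in rows, so rows that repeat a pose let the fingers close. It gives the time, the measured TCP pose, the force and the opening at its end, in the units of the state.
- bot.get_obs(): the state, without advancing time (a new reading comes with each control period).
- bot.camera(name): name is "scene" or "top" or "wrist"; returns a dict with "frame" (400x640x3 uint8, red, green, blue), "mtx" (3x3 intrinsics, pixels), "origin" and "orientation" of the camera in the world. Camera axes: x right, y down, z forward; pixel columns grow to the right and rows downward; lengths in m; the calibration is good to about 2 mm. The wrist camera is an equidistant fisheye: a pixel r from the principal point sees the ray r / f radians off the axis. A picture is of the moment at which its call begins. There is no depth.
- bot.job_done(): hands the job in, once; it reports no verdict.
Trained networks look in a picture, given as the dict that the camera call returned (one of the last four; its "shot" number tells which), for a name from the list of things; names that differ only in an ending like _2 or _b are one class to them, and where a whole thing is asked for, a point or a joint stands for the part that bears it (a point fixed in the world has none). Each returns a list of dicts, best first, with "confidence" (0 to 1); they miss things now and then, are a little off and sometimes report something else, mostly with a low value. They report only what shows in the picture. A call takes as long as a camera call. They do not tell look-alikes from the thing itself.
- bot.search_frame(picture, name): "box" ([left, top, right, bottom] in pixels, round what is visible of it).
- bot.cut_out(picture, name): "region" (400x640 bool, what is visible of it) and "box" ([left, top, right, bottom] in pixels, round what is visible of it).
The state is a dict: "time": time; "q": joint angles; "qd": joint speeds; "joint_efforts": joint torques, N m; "ee_pos": TCP position; "tcp_rot": TCP orientation; "wrist_force": force on the tool from outside, world axes, zero at the start; "torque": the same for the moment, N m; "opening": finger opening in m.
Only numpy, scipy, OpenCV 4.12 (cv2) and the standard library are available. Lean on these libraries where they do the work, as an engineer would, in place of code of your own. Each camera call takes 0.05 s, during which the arm holds its last target. There are 200 camera calls.

## Working session

There is one attempt and no reset: what is moved stays moved. The work goes in short steps, Python scripts to look and compute and a shell command to move; the robot and the scene stay as the last step left them, time stands still between calls to the robot, and variables do not carry over. Pictures are saved under pics/ and viewed, about 8 in all and at most 12, crops included, and the job is handed in when it is done.

```bash
ls; mkdir -p pics
python3 - <<'E'
from workcell import bot
import cv2,numpy as np
print(bot.get_obs())
for n in("top","scene"):
    p=bot.camera(n); cv2.imwrite(f"pics/{n}1.png",p["frame"][:,:,::-1]); print(n,p["mtx"],p["origin"],p["orientation"])
    for k in("tray","brush","spatula","vial","rack","heel","tin","hammer","last","jar"):
        print(k,[(np.round(d["box"]).tolist(),round(d["confidence"],2)) for d in bot.search_frame(p,k)])
E
```

```text
pics
{'time': 0.0, 'q': array([-6.64048907e+01,  5.01200059e+00,  1.00335900e+01,  9.50993294e+01,
       -5.89519950e-06,  8.99997911e+01]), 'qd': array([-0.03417197, -0.0293192 ,  0.0783348 , -0.00861638,  0.03921428,
        0.03956007]), 'joint_efforts': array([-1.86838472e-03, -5.20390141e+01,  4.64801824e+01,  1.62228296e-02,
        2.92328286e-05, -1.58858705e-05]), 'ee_pos': array([ 0.22005612, -0.50380585,  0.23056669]), 'tcp_rot': array([-9.00000056e+01,  7.77400044e-02, -6.64046818e+01]), 'wrist_force': array([ 0.50402592,  0.42908788, -0.31229749]), 'torque': array([ 0.05223486,  0.01591347, -0.02282134]), 'opening': 0.08547818061638932}
top [[400.09446895   0.         317.18894752]
 [  0.         400.09446895 191.39925113]
 [  0.           0.           1.        ]] [0.34991269 0.04359483 1.08615709] [-169.66274726   -0.36607213  -88.5790879 ]
tray [([177.0, 153.0, 253.0, 228.0], 0.87), ([410.0, 186.0, 496.0, 244.0], 0.24)]
brush [([293.0, 142.0, 358.0, 169.0], 0.71)]
spatula [([304.0, 218.0, 372.0, 247.0], 0.72)]
vial [([181.0, 151.0, 199.0, 165.0], 0.66), ([428.0, 219.
[... 807 characters left out ...]
], 0.63), ([184.0, 248.0, 217.0, 279.0], 0.33)]
spatula [([252.0, 187.0, 318.0, 221.0], 0.61)]
vial [([132.0, 215.0, 151.0, 243.0], 0.9), ([440.0, 186.0, 456.0, 218.0], 0.79), ([419.0, 139.0, 430.0, 170.0], 0.76), ([183.0, 193.0, 201.0, 216.0], 0.7), ([238.0, 290.0, 336.0, 343.0], 0.63), ([467.0, 202.0, 489.0, 233.0], 0.57)]
rack [([124.0, 201.0, 216.0, 269.0], 0.58), ([288.0, 216.0, 309.0, 239.0], 0.57)]
heel [([184.0, 248.0, 218.0, 279.0], 0.8)]
tin [([289.0, 216.0, 308.0, 239.0], 0.8)]
hammer [([399.0, 234.0, 487.0, 277.0], 0.72)]
last [([238.0, 290.0, 336.0, 341.0], 0.9), ([116.0, 169.0, 194.0, 212.0], 0.8)]
jar [([341.0, 255.0, 379.0, 300.0], 0.84), ([399.0, 235.0, 490.0, 278.0], 0.52)]
```

Run:
```python
import cv2
a=cv2.imread("pics/top1.png"); cv2.imwrite("pics/top1c.png",cv2.resize(a[75:320,130:530],(800,490),interpolation=cv2.INTER_CUBIC))
```

```text
(no output)
```

View pics/top1c.png

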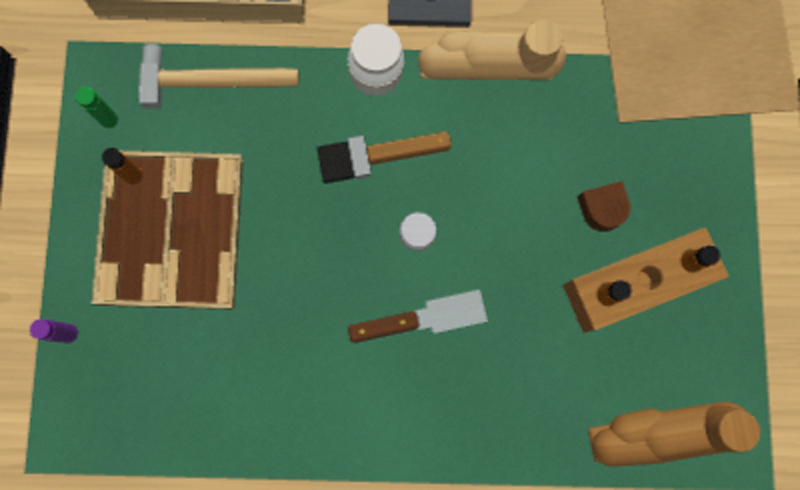

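View pics/scene1.png

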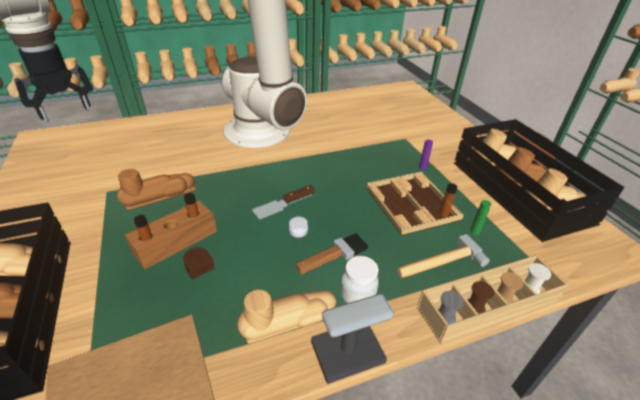

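```bash
cat > h.py <<'E'
from workcell import bot
import cv2,numpy as np
from scipy.spatial.transform import Rotation as R
from scipy.optimize import minimize
def rot(e): return R.from_euler('xyz',e,degrees=True)
def proj(p,P):
    """world points Nx3 -> pixels; the wrist camera is equidistant fisheye"""
    c=rot(p["orientation"]).inv().apply(np.atleast_2d(P)-p["origin"]); K=p["mtx"]
    if p.get("name")=="wrist":
        r=np.hypot(c[:,0],c[:,1])+1e-12; k=np.arctan2(r,c[:,2])/r
        u=c[:,:2]*k[:,None]
    else: u=c[:,:2]/c[:,2:]
    return u*[K[0,0],K[1,1]]+K[:2,2]
def ray(p,px,z):
    """pixels Nx2 -> world points on the plane z"""
    K=p["mtx"]; u=(np.atleast_2d(px)-K[:2,2])/[K[0,0],K[1,1]]
    if p.get("name")=="wrist":
        t=np.linalg.norm(u,axis=1,keepdims=True)+1e-12; d=np.c_[u/t*np.sin(t),np.cos(t)]
    else: d=np.c_[u,np.ones(len(u))]
    d=rot(p["orientation"]).apply(d); return p["origin"]+d*((z-p["origin"][2])/d[:,2])[:,None]
def cam(n):
    p=bot.camera(n); p["name"]=n; return p
def box(x0,x1,w,z0,z1): return np.array([[x,y,z] for x in(x0,x1) for y in(-w/2,w/2) for z in(z0,z1)])/1e3
def cyl(r,z0,z1):
    t=np.linspace(0,2*np.pi,24); return np.array([[r*np.cos(a),r*np.sin(a),z] for a in t for z in(z0,z1)])/1e3
M=dict(brush=[box(-92,25,24,0,24),box(25,47,56,0,20),box(47,92,52,0,16)],
 spatula=[box(-93,2,24,0,24),box(2,18,26,0,4),box(18,93,44,0,4)],
 vial=[cyl(13,0,82),cyl(12.5,82,100)], tray=[box(-106,106,186,0,20)], rack=[box(-35,35,190,0,60)])
def place(P,q,z=0):
    c,s=np.cos(q[2]),np.sin(q[2]); return np.c_[c*P[:,0]-s*P[:,1]+q[0],s*P[:,0]+c*P[:,1]+q[1],P[:,2]+z]
def fit(views,name,q0,z=0,S=4):
    """views: (picture, region) pairs; maximise silhouette overlap over x,y,yaw"""
    regs=[(p,cv2.resize(r.astype(np.float32),None,fx=S,fy=S)>.5) for p,r in views]
    def cost(d):
        q=np.array(q0)+d*[.01,.01,.1]; e=0
        for p,r in regs:
            m=np.zeros(r.shape,np.uint8)
            for b in M[name]:
                u=(proj(p,place(b,q,z))+.5)*S
                cv2.fillConvexPoly(m,cv2.convexHull(np.round(u*16).astype(np.int32)),1,shift=4)
            m=m>0; e+=1-(m&r).sum()/(m|r).sum()
        return e
    best=minimize(cost,np.zeros(3),method='Nelder-Mead',options=dict(initial_simplex=[[0,0,0],[1,0,0],[0,1,0],[0,0,1.]],xatol=.01,fatol=1e-4))
    return np.array(q0)+best.x*[.01,.01,.1],best.fun/len(regs)
def go(xyz,yaw,o=None):
    """shift (mm) and turn (rad) in tool axes to a tool-down TCP pose"""
    o=o or bot.get_obs(); A=rot(o["tcp_rot"]); B=rot([-90,0,yaw])
    return np.round(A.inv().apply(np.array(xyz)-o["ee_pos"])*1e3,1).tolist(),np.round((A.inv()*B).as_rotvec(),3).tolist()
E
python3 - <<'E'
from h import *
T=cam("top");S=cam("scene")
def pick(p,n,near):
    c=[d for d in bot.cut_out(p,n) if np.hypot(*(np.array(d["box"]).reshape(2,2).mean(0)-near))<25]
    return c[0]["region"] if c else None
up=lambda x,y:(np.array([x,y])/2+[130,75])
G=dict(brush=(up(325,160),up(445,142),(330,255),0),spatula=(up(480,310),up(352,332),(285,204),0),tray=(up(170,155),up(163,305),(415,207),0),rack=(up(720,252),up(578,306),(170,235),.06))
for n,(a,b,s,z) in G.items():
    A=ray(T,a,z)[0];B=ray(T,b,z)[0];d=A-B; m=(A+B)/2
    yaw=np.arctan2(d[1],d[0])+(np.pi/2 if n=="rack" else 0)
    q0=[m[0],m[1],yaw]; v=[(p,pick(p,n,c)) for p,c in((T,(a+b)/2),(S,np.array(s)))]
    for w in ([v[0]],[v[1]],v):
        if all(x[1] is not None for x in w):
            q,f=fit(w,n,q0); print(n,np.round(q[:2],4),np.degrees(q[2]).round(1),round(f,3))
    print(' init',np.round(q0,3))
v=[(p,pick(p,"vial",np.array(c))) for p,c in((T,(190,158)),(S,(448,202)))]
q0=[*ray(T,up(135,180),.01)[0][:2],0]
for w in ([v[0]],[v[1]],v):
    if all(x[1] is not None for x in w):
        q,f=fit(w,"vial",q0,.004); print("vial",np.round(q[:2],4),round(f,3))
print("hole",ray(T,up(651,276),.06))
for n,u in dict(heel=(605,205),green=(110,120),tin=(418,232),hammer=(150,75),jar=(377,70),purple=(70,335)).items(): print(n,ray(T,up(*u),.01)[0].round(3))
E
```

```text
brush [0.661 0.031] 102.2 0.109
brush [0.6629 0.0305] 102.7 0.114
brush [0.6615 0.0309] 102.1 0.115
 init [0.665 0.029 1.751]
spatula [ 0.4299 -0.017 ] -76.5 0.075
spatula [ 0.4326 -0.0181] -76.3 0.144
spatula [ 0.4302 -0.0168] -76.2 0.117
 init [ 0.428 -0.018 -1.376]
tray [0.5448 0.3221] -0.0 0.062
tray [0.5478 0.3211] -0.0 0.066
tray [0.5464 0.3218] -0.1 0.07
 init [0.546 0.328 0.026]
rack [ 0.4879 -0.3159] 22.7 0.181
rack [ 0.4907 -0.3159] 23.1 0.108
rack [ 0.4887 -0.3163] 22.7 0.153
 init [ 0.486 -0.315  0.382]
vial [0.6193 0.3776] 0.122
vial [0.6197 0.3798] 0.115
vial [0.6204 0.3789] 0.122
hole [[ 0.4896903  -0.31749167  0.06      ]]
heel [ 0.594 -0.275  0.01 ]
green [0.697 0.416 0.01 ]
tin [ 0.549 -0.018  0.01 ]
hammer [0.765 0.365 0.01 ]
jar [0.781 0.044 0.01 ]
purple [0.397 0.444 0.01 ]
```

```bash
python3 -c "
from h import *
print(go([.489,-.317,.23],23))"
```

```text
([-63.8, 1.3, 321.2], [0.0, -1.56, -0.0])
```

```bash
python3 -m inch '[[[-64,1,321],[0,-1.56,0],85],[[-64,1,321],[0,-1.56,0],85],[[-64,1,321],[0,-1.56,0],85],[[-64,1,321],[0,-1.56,0],85],[[-64,1,321],[0,-1.56,0],85],[[-64,1,321],[0,-1.56,0],85],[[-64,1,321],[0,-1.56,0],85],[[-64,1,321],[0,-1.56,0],85],[[-64,1,321],[0,-1.56,0],85],[[-64,1,321],[0,-1.56,0],85],[[-64,1,321],[0,-1.56,0],85],[[-64,1,321],[0,-1.56,0],85],[[-64,1,321],[0,-1.56,0],85]]'
python3 - <<'E'
from h import *
p=cam("wrist"); cv2.imwrite("pics/w1.png",p["frame"][:,:,::-1]); print(p["mtx"],p["origin"],p["orientation"],bot.get_obs()["q"].round(1))
q=[.489,-.3163,np.radians(22.8)]
print(proj(p,place(np.array([[0,0,.06],[.035,.095,.06],[.035,-.095,.06],[-.035,-.095,.06],[-.035,.095,.06]]),q)).round(1))
for n in("rack","vial"): print(n,[(np.round(d["box"]).tolist(),round(d["confidence"],2)) for d in bot.search_frame(p,n)])
E
```

```text
time: 3.0
ee_pos: [0.4887, -0.3169, 0.2303]
tcp_rot: [-90.0, 0.0, 22.9]
wrist_force: [0.1, -0.5, -0.7]
opening: 0.0848
[[309.70691629   0.         320.40077139]
 [  0.         309.70691629 202.4152093 ]
 [  0.           0.           1.        ]] [ 0.45541092 -0.23863139  0.37316325] [1.60756554e+02 1.43512977e-02 2.28075242e+01] [-33.    9.5  15.   95.5   0.   34.2]
[[321.3 180.1]
 [356.6  88.6]
 [351.3 259.5]
 [291.1 259.5]
 [286.1  88.6]]
rack [([284.0, 87.0, 357.0, 261.0], 0.81)]
vial [([304.0, 108.0, 336.0, 143.0], 0.61), ([309.0, 225.0, 336.0, 269.0], 0.57)]
```

View pics/w1.png

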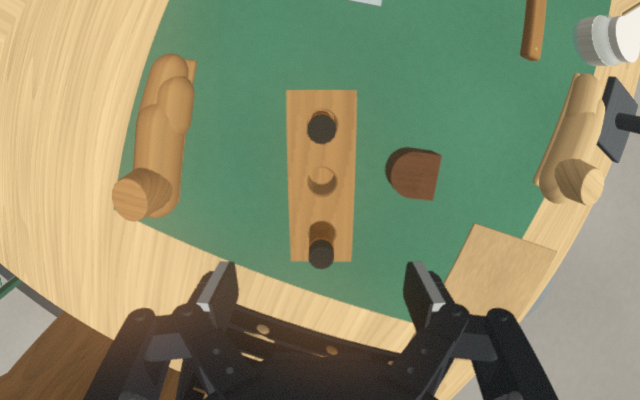

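Run:
```python
from h import *
p=cam("wrist"); g=bot.cut_out(p,"rack")[0]["region"]
for n in ("vial",):
    for d in bot.cut_out(p,n): g=g|(d["region"] if d["box"][0]>295 and d["box"][2]<345 else False)
g=cv2.morphologyEx(g.astype(np.uint8),cv2.MORPH_CLOSE,np.ones((9,9)))>0
M["rack"]+=[cyl(12.5,80,115)+[0,s*.06,0] for s in(-1,1)]
q,f=fit([(p,g)],"rack",[.489,-.3163,np.radians(22.8)]); print(q[:2].round(4),np.degrees(q[2]),f)
# hole rim: darker-than-top wood inside ROI
h=cv2.cvtColor(p["frame"],cv2.COLOR_RGB2GRAY)[160:202,296:348]
print((h[::3,::3]))
print(proj(p,place(cyl(15,60,60)[::2],q)).round(1)[[0,6,12,18]])
print(go([.619,.378,.23],90))
```

```text
[ 0.4887 -0.3173] 22.626956677776697 0.027257404803057494
[[156 154 150 144 151 156 155 149 149 147 152 154 153 152 150 147 144 143]
 [158 153 152 144 152 154 152 150 147 152 152 155 153 151 152 147 142 144]
 [157 154 147 151 153 153 153 148 142 143 146 156 153 153 149 148 143 148]
 [156 154 147 149 153 154 146 146 154 152 151 131 153 152 148 147 146 151]
 [157 151 147 148 156 154 143 146 156 154 155 146 127 150 150 147 144 151]
 [153 150 150 147 146 153 143 145 155 152 154 145 147 122 146 145 143 151]
 [155 152 149 156 117 142 143 149 157 153 152 149 103  99 142 147 151 154]
 [156 150 148 157 116 105 132 153 156 151 148 111  85  95 143 144 151 154]
 [154 149 149 157 116 106  98 102 116 115  93  89  85 101 145 146 152 152]
 [152 150 148 151 138 101  95  93  91  94  92  89  89 115 148 146 153 153]
 [153 150 155 152 151 116  90  91  90  91  91  91 104 143 143 151 152 153]
 [153 150 153 156 153 145 125  97  93  94 101 110 145 150 143 153 152 153]
 [153 147 152 153 153 151 147 142 138 128 139 145 151 148 144 150 155 156]
 [149 149 153 154 152 150 148 157 155 152 150 151 149 148 146 151 155 154]]
[[335.  181. ]
 [319.8 166.9]
 [306.5 182.7]
 [323.5 194.2]]
([390.9, 0.3, 589.2], [0.0, -1.17, -0.0])
```

```bash
python3 -c "
from h import *
print(go([.6197,.3785,.20],113))"
```

```text
([391.7, 30.3, 589.4], [0.0, -1.572, -0.0])
```

```bash
python3 -m inch '[[[392,30,589],[0,-1.57,0],60],[[392,30,589],[0,-1.57,0],60],[[392,30,589],[0,-1.57,0],60],[[392,30,589],[0,-1.57,0],60],[[392,30,589],[0,-1.57,0],60],[[392,30,589],[0,-1.57,0],60],[[392,30,589],[0,-1.57,0],60],[[392,30,589],[0,-1.57,0],60],[[392,30,589],[0,-1.57,0],60],[[392,30,589],[0,-1.57,0],60],[[392,30,589],[0,-1.57,0],60],[[392,30,589],[0,-1.57,0],60],[[392,30,589],[0,-1.57,0],60],[[392,30,589],[0,-1.57,0],60],[[392,30,589],[0,-1.57,0],60],[[392,30,589],[0,-1.57,0],60],[[392,30,589],[0,-1.57,0],60],[[392,30,589],[0,-1.57,0],60]]'
python3 - <<'E'
from h import *
p=cam("wrist"); cv2.imwrite("pics/w2.png",p["frame"][:,:,::-1])
for d in bot.cut_out(p,"vial"):
    b=np.array(d["box"]); print(b.round(),round(d["confidence"],2), p["frame"][d["region"]].mean(0).round())
    if np.hypot(*(b.reshape(2,2).mean(0)-proj(p,[[.62,.379,.06]])[0]))<30:
        q,f=fit([(p,d["region"])],"vial",[.62,.379,0],.004); print(q[:2].round(4),f)
t=[d for d in bot.cut_out(p,"tray")][0]
q,f=fit([(p,t["region"])],"tray",[.5464,.3218,0]); print("tray",q[:2].round(4),np.degrees(q[2]),f)
print(bot.get_obs()["ee_pos"],go([.6197,.3785,.060],113))
E
```

```text
time: 5.1
ee_pos: [0.6203, 0.3767, 0.2014]
tcp_rot: [-90.1, 0.0, 112.8]
wrist_force: [0.1, 0.1, 0.4]
opening: 0.0601
[309. 165. 335. 221.] 0.82 [88. 71. 51.]
[0.6206 0.3767] 0.05955289237151418
[316. 235. 341. 303.] 0.63 [ 74. 131.  76.]
[443.   0. 506.  38.] 0.58 [126.  80. 142.]
tray [0.5457 0.3199] 0.13860381539526728 0.061671601872194115
[0.62037234 0.37698526 0.20145007] ([1.6, 141.5, 0.2], [0.001, -0.003, 0.0])
```

View pics/w2.png

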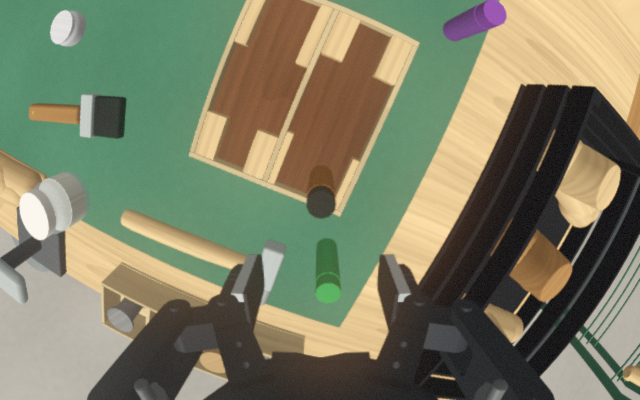

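```bash
python3 -m inch '[[[0,50,0],[0,0,0],60],[[0,100,0],[0,0,0],60],[[1,130,0],[0,0,0],60],[[1,141,0],[0,0,0],60],[[1,141,0],[0,0,0],60],[[1,141,0],[0,0,0],45],[[1,141,0],[0,0,0],36],[[1,141,0],[0,0,0],31],[[1,141,0],[0,0,0],26],[[1,141,0],[0,0,0],22],[[1,141,0],[0,0,0],22],[[1,141,0],[0,0,0],22]]' 20
python3 - <<'E'
from h import *
p=cam("wrist"); cv2.imwrite("pics/w3.png",p["frame"][:,:,::-1]);o=bot.get_obs();print(o["opening"],o["wrist_force"])
E
```

```text
time: 6.45
ee_pos: [0.6208, 0.3781, 0.0619]
tcp_rot: [-90.2, 0.0, 112.8]
wrist_force: [0.9, -1.5, 5.9]
opening: 0.0254
0.02538123393389783 [-0.02794835 -1.42707899  5.40651344]
```

View pics/w3.png

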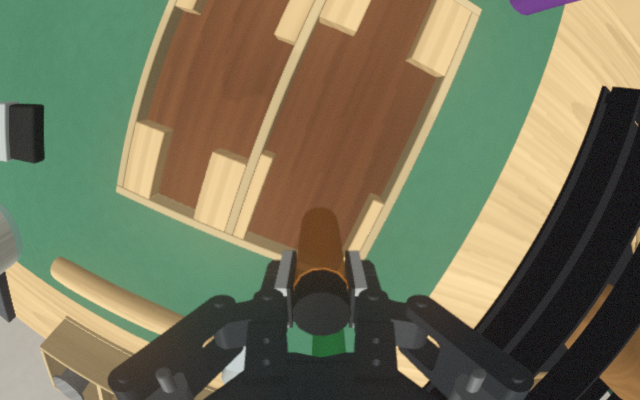

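```bash
python3 -m inch '[[[0,0,0],[0,0,0],30],[[0,0,0],[0,0,0],40],[[0,0,0],[0,0,0],50],[[0,0,0],[0,0,0],50],[[0,4,0],[0,0.5,0],50],[[0,4,0],[0,1,0],50],[[0,4,0],[0,1.57,0],50],[[0,4,0],[0,1.57,0],50],[[0,4,0],[0,1.57,0],50],[[0,4,0],[0,1.57,0],50],[[0,4,0],[0,1.57,0],50],[[0,4,0],[0,1.57,0],50],[[0,4,0],[0,1.57,0],50],[[0,4,0],[0,1.57,0],50],[[0,4,0],[0,1.57,0],50]]' 30
python3 -m inch '[[[0,0,0],[0,0,0],42],[[0,0,0],[0,0,0],36],[[0,0,0],[0,0,0],31],[[0,0,0],[0,0,0],28],[[0,0,0],[0,0,0],25],[[0,0,0],[0,0,0],20],[[0,0,0],[0,0,0],20],[[0,0,0],[0,0,0],20],[[0,0,0],[0,0,0],20]]' 35
python3 -c "
from h import *
o=bot.get_obs();e=o['ee_pos'];print(e,o['opening'],go([e[0],e[1],.17],22.7),go([.4887,-.3171,.17],22.7))"
```

```text
time: 8.0
ee_pos: [0.6207, 0.3781, 0.0576]
tcp_rot: [-90.0, -0.2, 22.5]
wrist_force: [0.5, 0.6, 1.2]
opening: 0.0499
time: 8.9
ee_pos: [0.6207, 0.3781, 0.0577]
tcp_rot: [-90.0, -0.2, 22.5]
wrist_force: [-0.5, 0.6, 2.0]
opening: 0.0246
[0.62072279 0.37812333 0.05773533] 0.024620294633803885 ([0.4, -112.3, 0.0], [0.0, -0.003, 0.003]) ([-387.9, -113.5, -591.6], [0.0, -0.003, 0.003])
```

```bash
python3 -m inch '[[[0,-20,0],[0,0,0],20],[[0,-60,0],[0,0,0],20],[[0,-100,0],[0,0,0],20],[[0,-132,0],[0,0,0],20]]'
python3 -c "
from h import *
o=bot.get_obs();print(o['opening'],go([.4887,-.3171,.18],22.7))"
```

```text
time: 9.3
ee_pos: [0.6203, 0.378, 0.1922]
tcp_rot: [-90.0, -0.3, 22.5]
wrist_force: [0.0, 0.5, -0.5]
opening: 0.0248
0.024807768254012725 ([-387.9, 10.2, -591.6], [-0.0, -0.003, 0.005])
```

```bash
python3 -m inch '[[[-20,0,-30],[0,-0.003,0.005],20],[[-50,0,-76],[0,-0.003,0.005],20],[[-388,0,-592],[0,-0.003,0.005],20],[[-388,0,-592],[0,-0.003,0.005],20],[[-388,0,-592],[0,-0.003,0.005],20],[[-388,0,-592],[0,-0.003,0.005],20],[[-388,0,-592],[0,-0.003,0.005],20],[[-388,0,-592],[0,-0.003,0.005],20],[[-388,0,-592],[0,-0.003,0.005],20],[[-388,0,-592],[0,-0.003,0.005],20],[[-388,0,-592],[0,-0.003,0.005],20],[[-388,0,-592],[0,-0.003,0.005],20],[[-388,0,-592],[0,-0.003,0.005],20],[[-388,0,-592],[0,-0.003,0.005],20],[[-388,5,-592],[0,-0.003,0.005],20],[[-388,20,-592],[0,-0.003,0.005],20],[[-388,40,-592],[0,-0.003,0.005],20],[[-388,55,-592],[0,-0.003,0.005],20],[[-388,55,-592],[0,-0.003,0.005],20]]'
python3 - <<'E'
from h import *
p=cam("wrist"); f=p["frame"][:,:,::-1]; cv2.imwrite("pics/w4.png",cv2.resize(f[60:340,200:440],None,fx=2.14,fy=2.14,interpolation=cv2.INTER_CUBIC))
o=bot.get_obs();e=o["ee_pos"];print(o["opening"],go([.4887,-.3171,.12],22.7))
b=e[2]-.054
print("hole/bottom/top predicted",proj(p,[[.4887,-.3171,.06],[e[0],e[1],b],[e[0],e[1],b+.1]]).round(1))
for d in bot.cut_out(p,"vial"):
    B=np.array(d["box"]); print(B.round(),round(d["confidence"],2))
    if np.hypot(*(B.reshape(2,2).mean(0)-proj(p,[[e[0],e[1],b+.05]])[0]))<40:
        q,g=fit([(p,d["region"])],"vial",[e[0],e[1],0],b); print(q[:2].round(4),e[:2],g)
E
```

```text
time: 11.2
ee_pos: [0.4881, -0.3167, 0.1328]
tcp_rot: [-89.8, 0.1, 22.7]
wrist_force: [0.0, 0.1, 0.1]
opening: 0.0247
0.025252718883548842 ([0.1, 14.4, -0.3], [-0.002, 0.0, -0.002])
hole/bottom/top predicted [[321.8 215.8]
 [321.7 226.3]
 [321.9 324.5]]
[293. 209. 350. 346.] 0.9
[ 0.4876 -0.3167] [ 0.48852617 -0.31692287] 0.0589345856458422
[300. 112. 348. 170.] 0.75
```

View pics/w4.png

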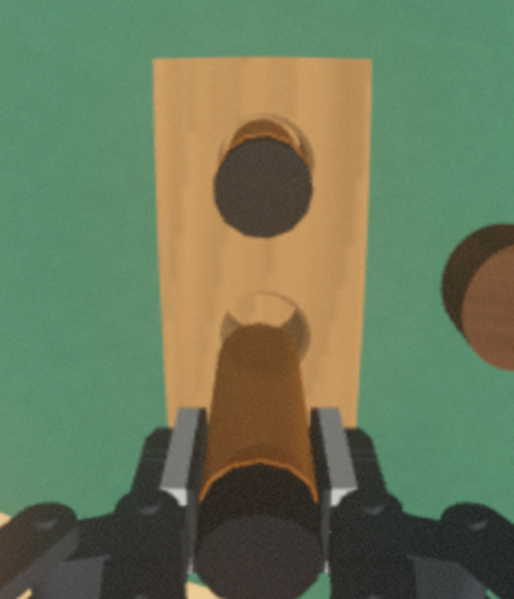

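Run:
```python
from h import *
p=cam("wrist"); f=p["frame"].astype(int)
o=bot.get_obs();e=o["ee_pos"];b=e[2]-.054
# rack edges: green bench vs wood
for r in (110,140,170,190,205,212,218,225,235):
    w=(f[r,:,0]-f[r,:,1])>10; xs=np.where(w[240:400])[0]+240
    # world coords on z=.06
    a=ray(p,[[xs[0],r+.0],[xs[-1]+1,r]],.06); m=a.mean(0); d=np.hypot(*(a[1]-a[0])[:2])
    n=np.array([np.cos(np.radians(22.7)),np.sin(np.radians(22.7))]); print(r,xs[0],xs[-1],"centre along jaw rel. TCP mm",round(float((m[:2]-e[:2])@n*1e3),2),"width",round(d*1e3,1))
for r in (210,220,230,240,250):
    s=f[r,285:365]; print(r,s.sum(1)[::2])
```

```text
110 271 370 centre along jaw rel. TCP mm -0.17 width 70.1
140 272 370 centre along jaw rel. TCP mm 0.19 width 70.5
170 273 368 centre along jaw rel. TCP mm -0.18 width 70.0
190 274 368 centre along jaw rel. TCP mm 0.2 width 70.6
205 275 367 centre along jaw rel. TCP mm 0.21 width 70.2
212 275 366 centre along jaw rel. TCP mm -0.17 width 70.0
218 276 366 centre along jaw rel. TCP mm 0.22 width 69.8
225 276 366 centre along jaw rel. TCP mm 0.23 width 70.4
235 276 365 centre along jaw rel. TCP mm -0.16 width 70.6
210 [442 449 447 432 426 434 439 452 423 342 328 308 297 289 325 399 434 384
 362 397 426 387 317 264 256 243 242 246 300 390 420 421 413 434 442 445
 452 444 434 442]
220 [439 441 442 434 418 427 438 444 444 360 219 221 224 218 228 223 217 232
 220 222 207 218 217 217 227 229 248 279 330 415 427 415 414 426 441 448
 446 444 439 440]
230 [437 445 438 428 433 442 441 440 336 221 233 229 229 215 218 216 234 217
 216 220 235 219 228 235 237 237 255 289 418 410 408 424 437 440 450 445
 443 448 440 442]
240 [435 438 436 434 436 440 442 378 234 230 234 226 235 237 231 244 235 246
 234 236 237 236 244 237 239 252 253 261 357 415 436 448 438 445 448 443
 446 435 441 448]
250 [380 375 371 382 340 324 405 241 225 214 220 234 238 232 234 228 228 240
 233 240 225 225 230 235 243 249 243 264 269 381 353 315 378 387 385 387
 383 438 439 451]
```

```bash
python3 -m inch '[[[0.5,10,0],[-0.002,0,-0.002],20],[[0.5,20,0],[-0.002,0,-0.002],20],[[0.5,24,0],[-0.002,0,-0.002],20],[[0.5,28,0],[-0.002,0,-0.002],20],[[0.5,32,0],[-0.002,0,-0.002],20]]'
```

```text
time: 11.85
ee_pos: [0.4898, -0.3171, 0.1038]
tcp_rot: [-90.1, -0.1, 22.7]
wrist_force: [0.4, -0.0, -1.2]
opening: 0.025
```

```bash
python3 -c "
from h import *
o=bot.get_obs();print(o['wrist_force'],o['torque'],o['ee_pos'])"
```

```text
[ 0.43090731 -0.01789502 -1.16740617] [-0.03675879 -0.04751556  0.0218965 ] [ 0.48975927 -0.31711395  0.10379766]
```

```bash
python3 -m inch '[[[0,8,0],[0,0,0],20],[[0,16,0],[0,0,0],20],[[0,24,0],[0,0,0],20],[[0,30,0],[0,0,0],20],[[0,32,0],[0,0,0],20],[[0,32,0],[0,0,0],20]]'
```

```text
time: 12.45
ee_pos: [0.4897, -0.3171, 0.0714]
tcp_rot: [-90.1, -0.1, 22.7]
wrist_force: [0.3, -0.1, -0.5]
opening: 0.0252
```

```bash
python3 -m inch '[[[0,1.5,0],[0,0,0],20],[[0,2.5,0],[0,0,0],20],[[0,2.5,0],[0,0,0],20]]'
```

```text
time: 12.75
ee_pos: [0.4897, -0.3171, 0.069]
tcp_rot: [-90.1, -0.1, 22.7]
wrist_force: [0.4, -0.6, -0.3]
opening: 0.0248
```

```bash
python3 -m inch '[[[0,1,0],[0,0,0],20],[[0,1.5,0],[0,0,0],20],[[0,1.5,0],[0,0,0],20]]'
```

```text
time: 13.05
ee_pos: [0.49, -0.3174, 0.0687]
tcp_rot: [-90.2, -0.1, 22.7]
wrist_force: [-2.5, 1.2, 6.7]
opening: 0.0245
```

Contact: the vial is on the hole floor. Release and rise.

```bash
python3 -m inch '[[[0,-0.3,0],[0,0,0],27],[[0,-0.3,0],[0,0,0],32],[[0,-0.3,0],[0,0,0],40],[[0,-0.3,0],[0,0,0],50],[[0,-0.3,0],[0,0,0],50],[[0,-20,0],[0,0,0],50],[[0,-60,0],[0,0,0],60],[[0,-110,0],[0,0,0],85],[[0,-130,0],[0,0,0],85]]' 20
python3 - <<'E'
from h import *
p=cam("wrist"); f=p["frame"][:,:,::-1]
t=cam("top");s=cam("scene")
cat=np.hstack([cv2.resize(i,(400,400),interpolation=cv2.INTER_CUBIC) for i in (f[60:300,200:440],s["frame"][180:290,110:220,::-1])])
cv2.imwrite("pics/w5.png",cat)
o=bot.get_obs();print(o["ee_pos"],o["q"].round(1))
# refresh brush/spatula
for n,a,b,q0 in(("brush",(325,155),(330,255),[.6618,.031,np.radians(102.3)]),("spatula",(338,232),(285,204),[.4305,-.0171,np.radians(-76.3)])):
    for p,c in((t,a),(s,b)):
        for d in bot.cut_out(p,n):
            if np.hypot(*(np.array(d["box"]).reshape(2,2).mean(0)-c))<25:
                q,g=fit([(p,d["region"])],n,q0);print(n,p["name"],q[:2].round(4),np.degrees(q[2]).round(1),round(g,3));break
print(go([.662,.031,.2],102.5),go([.662,.031,.2],12.5))
E
```

```text
time: 13.95
ee_pos: [0.4903, -0.3176, 0.2035]
tcp_rot: [-90.5, -0.3, 22.7]
wrist_force: [-0.2, -0.4, -0.3]
opening: 0.0842
[ 0.49016153 -0.31749077  0.20004145] [-32.9   8.7  10.7  91.6   0.   34.3]
brush top [0.6608 0.0316] 102.6 0.081
brush scene [0.6618 0.032 ] 102.0 0.157
spatula top [ 0.4308 -0.0171] -76.3 0.069
spatula scene [ 0.4322 -0.0179] -76.3 0.168
([293.9, -3.1, 254.0], [0.002, -1.392, -0.0]) ([293.9, -3.1, 254.0], [0.001, 0.178, 0.001])
```

View pics/w5.png

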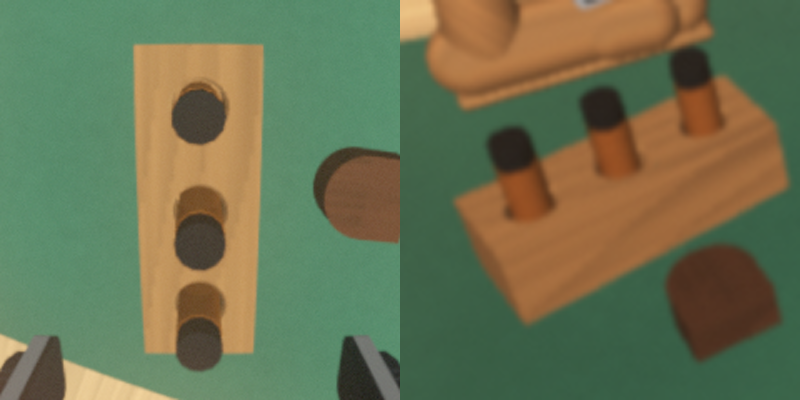

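```bash
python3 -m inch '[[[293,0,254],[0.002,-2.96,0],60],[[293,0,254],[0.002,-2.96,0],60],[[293,0,254],[0.002,-2.96,0],60],[[293,0,254],[0.002,-2.96,0],60],[[293,0,254],[0.002,-2.96,0],60],[[293,0,254],[0.002,-2.96,0],60],[[293,0,254],[0.002,-2.96,0],60],[[293,0,254],[0.002,-2.96,0],60],[[293,0,254],[0.002,-2.96,0],60],[[293,0,254],[0.002,-2.96,0],60],[[293,0,254],[0.002,-2.96,0],60],[[293,0,254],[0.002,-2.96,0],60],[[293,0,254],[0.002,-2.96,0],60],[[293,0,254],[0.002,-2.96,0],60],[[293,0,254],[0.002,-2.96,0],60],[[293,0,254],[0.002,-2.96,0],60],[[293,0,254],[0.002,-2.96,0],60],[[293,0,254],[0.002,-2.96,0],60],[[293,0,254],[0.002,-2.96,0],60],[[293,0,254],[0.002,-2.96,0],60]]'
python3 - <<'E'
from h import *
p=cam("wrist"); cv2.imwrite("pics/w6.png",p["frame"][:,:,::-1])
for n,q0 in(("brush",[.6613,.0315,np.radians(102.3)]),("spatula",[.431,-.0173,np.radians(-76.3)])):
    c=proj(p,[[q0[0],q0[1],.01]])[0]
    for d in bot.cut_out(p,n):
        if np.hypot(*(np.array(d["box"]).reshape(2,2).mean(0)-c))<40:
            q,g=fit([(p,d["region"])],n,q0);print(n,np.array(d["box"]).round(),q[:2].round(4),np.degrees(q[2]).round(1),round(g,3))
o=bot.get_obs();print(o["ee_pos"],o["tcp_rot"],go([.6613,.0315,.1],192.3),go([.6613,.0315,.004],192.3))
E
```

```text
time: 16.3
ee_pos: [0.6608, 0.0307, 0.1953]
tcp_rot: [-90.0, -0.1, -167.3]
wrist_force: [-0.0, -0.4, -0.1]
opening: 0.0598
brush [296.  92. 347. 253.] [0.6617 0.0303] 102.3 0.036
spatula [488. 105. 526. 254.] [ 0.4299 -0.0191] -75.4 0.131
[0.6608341  0.03066091 0.19565889] [-8.99464891e+01 -1.06812526e-01 -1.67824937e+02] ([-0.8, 95.7, -0.8], [-0.001, -0.002, 0.002]) ([-1.0, 191.7, -0.9], [-0.001, -0.002, 0.002])
```

View pics/w6.png

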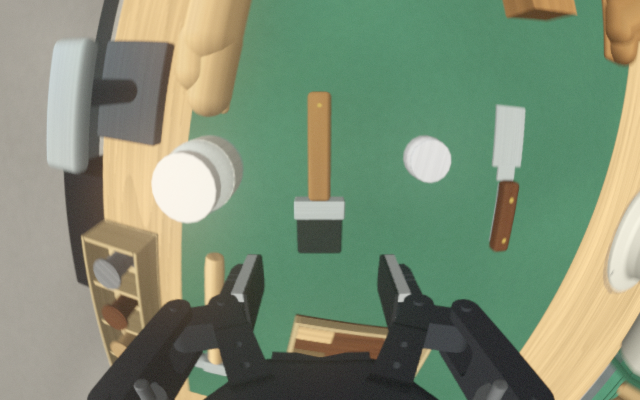

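```bash
python3 -m inch '[[[-1,50,-0.5],[0,0,0],60],[[-1,100,-0.5],[0,0,0],60],[[-1,145,-0.5],[0,0,0],60],[[-1,175,-0.5],[0,0,0],55],[[-1,188,-0.5],[0,0,0],50],[[-1,191,-0.5],[0,0,0],45],[[-1,191,-0.5],[0,0,0],38],[[-1,191,-0.5],[0,0,0],32],[[-1,191,-0.5],[0,0,0],28],[[-1,191,-0.5],[0,0,0],24],[[-1,191,-0.5],[0,0,0],18],[[-1,191,-0.5],[0,0,0],18],[[-1,191,-0.5],[0,0,0],18],[[-1,191,-0.5],[0,0,0],18]]' 50
python3 -c "
from h import *
o=bot.get_obs();print(o['ee_pos'],o['wrist_force'],o['torque'])"
```

```text
time: 17.85
ee_pos: [0.6622, 0.0312, 0.0062]
tcp_rot: [-89.9, 0.0, -167.8]
wrist_force: [-1.1, 0.8, 5.5]
opening: 0.023
[0.66216506 0.03118016 0.00615377] [-1.06585753  0.81820277  5.51123726] [0.00259154 0.11232318 0.02346757]
```

```bash
python3 -m inch '[[[0,-10,0],[0,0,0],18],[[0,-40,0],[0,0,0],18],[[0,-80,0],[0,0,0],18],[[0,-110,0],[0,0,0],18],[[0,-110,0],[0,0,0],18]]'
python3 -c "
from h import *
o=bot.get_obs();print(o['opening'],o['torque'],go([.546,.366,.12],90))"
```

```text
time: 18.35
ee_pos: [0.6641, 0.0314, 0.1224]
tcp_rot: [-89.9, 0.5, -167.8]
wrist_force: [0.1, 0.6, -1.0]
opening: 0.0226
0.02258665818835771 [ 0.010753   -0.03151342  0.02964336] ([45.0, 1.1, -352.0], [0.005, 1.783, -0.008])
```

```bash
python3 -m inch '[[[6,-10,-30],[0.005,0.15,-0.008],18],[[12,-20,-80],[0.005,0.3,-0.008],18],[[45,-20,-352],[0.005,1.783,-0.008],18],[[45,-20,-352],[0.005,1.783,-0.008],18],[[45,-20,-352],[0.005,1.783,-0.008],18],[[45,-20,-352],[0.005,1.783,-0.008],18],[[45,-20,-352],[0.005,1.783,-0.008],18],[[45,-20,-352],[0.005,1.783,-0.008],18],[[45,-20,-352],[0.005,1.783,-0.008],18],[[45,-20,-352],[0.005,1.783,-0.008],18],[[45,-20,-352],[0.005,1.783,-0.008],18],[[45,-20,-352],[0.005,1.783,-0.008],18],[[45,-20,-352],[0.005,1.783,-0.008],18],[[45,-20,-352],[0.005,1.783,-0.008],18],[[45,-10,-352],[0.005,1.783,-0.008],18],[[45,10,-352],[0.005,1.783,-0.008],18],[[45,30,-352],[0.005,1.783,-0.008],18],[[45,45,-352],[0.005,1.783,-0.008],18],[[45,45,-352],[0.005,1.783,-0.008],18]]'
python3 - <<'E'
from h import *
p=cam("wrist"); cv2.imwrite("pics/w7.png",p["frame"][:,:,::-1]); e=bot.get_obs()["ee_pos"]
t=cam("top");s=cam("scene")
for P in(p,t,s):
    for d in bot.cut_out(P,"tray")[:1]:
        q,f=fit([(P,d["region"])],"tray",[.546,.321,0]); print("tray",P["name"],q[:2].round(4),np.degrees(q[2]).round(2),round(f,3))
    for d in bot.cut_out(P,"brush")[:1]:
        q,f=fit([(P,d["region"])],"brush",[e[0],e[1],0],e[2]-.006); print("brush",P["name"],np.array(d["box"]).round(),q[:2].round(4),np.degrees(q[2]).round(2),round(f,3))
o=bot.get_obs();print(o["ee_pos"],o["tcp_rot"],go([.546,.366,.0105],90))
E
```

```text
time: 20.25
ee_pos: [0.5452, 0.3651, 0.073]
tcp_rot: [-89.8, 0.1, 90.1]
wrist_force: [-0.6, 0.5, -0.9]
opening: 0.0229
tray wrist [0.5411 0.3195] -1.35 0.363
brush wrist [292.  78. 352. 356.] [0.5441 0.365 ] -0.16 0.28
tray top [0.5454 0.3142] -0.79 0.322
brush top [184. 152. 205. 208.] [0.5473 0.3654] 0.09 0.502
tray scene [0.5474 0.3198] 0.18 0.081
brush scene [410. 159. 457. 201.] [0.5438 0.3672] -1.09 0.299
[0.5466556  0.36615355 0.0767876 ] [-9.00738729e+01 -4.41597788e-02  9.00140382e+01] ([-0.2, 66.3, 0.7], [0.001, 0.0, 0.001])
```

View pics/w7.png

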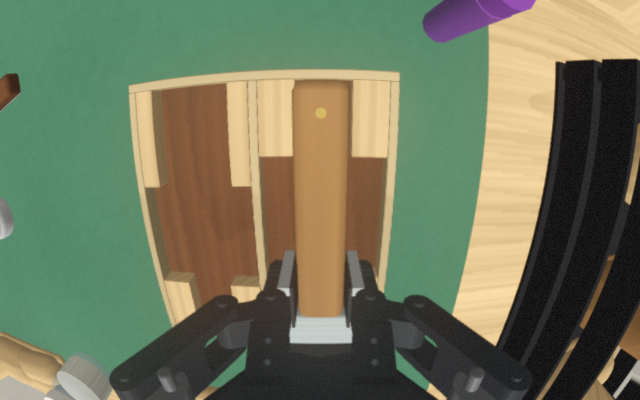

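```bash
python3 -m inch '[[[0,20,0.5],[0,0,0],18],[[0,38,0.5],[0,0,0],18],[[0,48,0.5],[0,0,0],18],[[0,54,0.5],[0,0,0],18],[[0,59,0.5],[0,0,0],18],[[0,61,0.5],[0,0,0],18],[[0,61,0.5],[0,0,0],18]]'
python3 -c "
from h import *
o=bot.get_obs();print(o['ee_pos'],o['wrist_force'],o['torque'])"
```

```text
time: 21.4
ee_pos: [0.5463, 0.3663, 0.016]
tcp_rot: [-90.1, -0.1, 90.0]
wrist_force: [-0.2, -0.4, -0.6]
opening: 0.0227
[0.54633289 0.36627083 0.01601216] [-0.24803485 -0.40670566 -0.56203921] [-0.02958672 -0.05517287 -0.03595263]
```

```bash
python3 -m inch '[[[0,2,0],[0,0,0],18],[[0,4,0],[0,0,0],18],[[0,5,0],[0,0,0],18],[[0,5.5,0],[0,0,0],18],[[0,5.5,0],[0,0,0],18]]'
```

```text
time: 21.9
ee_pos: [0.5464, 0.3663, 0.0105]
tcp_rot: [-90.1, -0.1, 90.0]
wrist_force: [-0.4, 0.1, -0.4]
opening: 0.0231
```

```bash
python3 -m inch '[[[0,0.7,0],[0,0,0],18],[[0,1.4,0],[0,0,0],18],[[0,1.4,0],[0,0,0],18]]'
```

```text
time: 22.2
ee_pos: [0.5464, 0.3663, 0.0101]
tcp_rot: [-90.1, -0.1, 90.0]
wrist_force: [-2.4, -1.1, 6.2]
opening: 0.0229
```

```bash
python3 -m inch '[[[0,-0.3,0],[0,0,0],26],[[0,-0.3,0],[0,0,0],32],[[0,-0.3,0],[0,0,0],40],[[0,-0.3,0],[0,0,0],40],[[0,-0.3,0],[0,0,0],40],[[0,-15,0],[0,0,0],40],[[0,-50,0],[0,0,0],40],[[0,-100,0],[0,0,0],50],[[0,-150,0],[0,0,0],60],[[0,-170,0],[0,0,0],60]]' 20
python3 - <<'E'
from h import *
p=cam("wrist"); cv2.imwrite("pics/w8.png",p["frame"][:,:,::-1])
t=cam("top"); s=cam("scene")
for P in(p,t,s):
    for d in bot.cut_out(P,"tray")[:1]:
        q,f=fit([(P,d["region"])],"tray",[.546,.321,0]); print("tray",P["name"],q[:2].round(4),np.degrees(q[2]).round(2),round(f,3))
    for d in bot.cut_out(P,"brush")[:1]:
        q,f=fit([(P,d["region"])],"brush",[.546,.366,0],.004); print("brush",P["name"],np.array(d["box"]).round(),q[:2].round(4),np.degrees(q[2]).round(2),round(f,3))
o=bot.get_obs(); print(o["ee_pos"],o["tcp_rot"],o["q"].round(1))
E
```

```text
time: 23.2
ee_pos: [0.547, 0.3668, 0.1874]
tcp_rot: [-90.5, -0.3, 90.0]
wrist_force: [0.9, -0.4, 0.1]
opening: 0.0598
tray wrist [0.5446 0.3206] -0.21 0.206
brush wrist [292.  87. 346. 255.] [0.5453 0.3661] -0.12 0.039
tray top [0.545  0.3213] 0.07 0.254
brush top [193. 154. 210. 224.] [0.545  0.3663] -0.9 0.191
tray scene [0.5094 0.3871] -45.34 0.775
brush scene [408. 177. 453. 220.] [0.5423 0.368 ] -2.69 0.176
[0.54565444 0.36579972 0.17875158] [-9.00137564e+01 -1.27420253e-03  9.00128881e+01] [33.8 19.4 21.1 91.7 -0.  33.8]
```

View pics/w8.png

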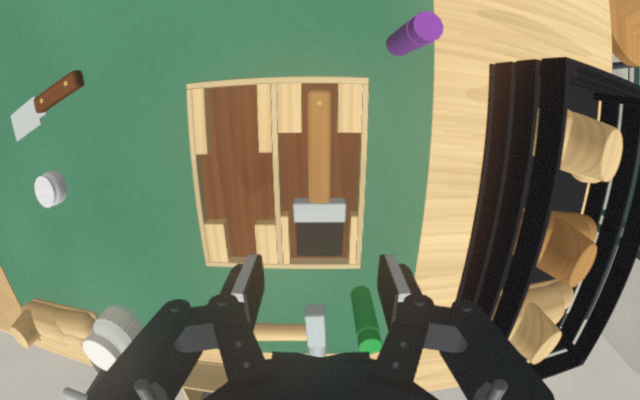

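```bash
python3 -c "
from h import *
print(go([.4272,-.0029,.16],193.8))"
```

```text
([-368.7, 18.7, 118.5], [0.0, -1.811, -0.0])
```

```bash
python3 -m inch '[[[-369,19,118.5],[0,-1.811,0],60],[[-369,19,118.5],[0,-1.811,0],60],[[-369,19,118.5],[0,-1.811,0],60],[[-369,19,118.5],[0,-1.811,0],60],[[-369,19,118.5],[0,-1.811,0],60],[[-369,19,118.5],[0,-1.811,0],60],[[-369,19,118.5],[0,-1.811,0],60],[[-369,19,118.5],[0,-1.811,0],60],[[-369,19,118.5],[0,-1.811,0],60],[[-369,19,118.5],[0,-1.811,0],60],[[-369,19,118.5],[0,-1.811,0],60],[[-369,19,118.5],[0,-1.811,0],60],[[-369,19,118.5],[0,-1.811,0],60],[[-369,19,118.5],[0,-1.811,0],60],[[-369,19,118.5],[0,-1.811,0],60]]'
python3 - <<'E'
from h import *
p=cam("wrist"); t=cam("top")
for P in(p,t):
    for d in bot.cut_out(P,"spatula")[:2]:
        q,f=fit([(P,d["region"])],"spatula",[.4308,-.0175,np.radians(-76.2)]); print(P["name"],np.array(d["box"]).round(),q[:2].round(4),np.degrees(q[2]).round(2),round(f,3),"grip",(q[:2]-.015*np.array([np.cos(q[2]),np.sin(q[2])])).round(4))
o=bot.get_obs(); print(o["ee_pos"],o["tcp_rot"],go([.4272,-.0029,.005],193.8))
E
```

```text
time: 25.15
ee_pos: [0.427, -0.0032, 0.1593]
tcp_rot: [-90.0, -0.0, -166.4]
wrist_force: [0.3, 0.2, -0.3]
opening: 0.0599
wrist [298.  74. 344. 260.] [ 0.4316 -0.0192] -76.15 0.04 grip [ 0.428  -0.0046]
wrist [175. 120. 229. 176.] [ 0.4308 -0.0175] -76.2 1.0 grip [ 0.4272 -0.0029]
top [186. 156. 212. 224.] [ 0.4308 -0.0175] -76.2 1.0 grip [ 0.4272 -0.0029]
[ 0.42719347 -0.00319451  0.1596388 ] [-8.99990751e+01  5.54680406e-03 -1.66283467e+02] ([-0.1, 154.6, -0.3], [-0.0, -0.001, -0.0])
```

```bash
python3 -m inch '[[[-0.5,45,0.7],[0,0,0],60],[[-0.5,90,0.7],[0,0,0],60],[[-0.5,125,0.7],[0,0,0],60],[[-0.5,145,0.7],[0,0,0],55],[[-0.5,153,0.7],[0,0,0],48],[[-0.5,154,0.7],[0,0,0],42],[[-0.5,154,0.7],[0,0,0],36],[[-0.5,154,0.7],[0,0,0],31],[[-0.5,154,0.7],[0,0,0],27],[[-0.5,154,0.7],[0,0,0],23],[[-0.5,154,0.7],[0,0,0],18],[[-0.5,154,0.7],[0,0,0],18],[[-0.5,154,0.7],[0,0,0],18],[[-0.5,154,0.7],[0,0,0],18]]' 50
python3 -m inch '[[[0,-10,0],[0,0,0],18],[[0,-40,0],[0,0,0],18],[[0,-80,0],[0,0,0],18],[[0,-120,0],[0,0,0],18],[[0,-120,0],[0,0,0],18]]'
python3 - <<'E'
from h import *
p=cam("wrist");o=bot.get_obs();e=o["ee_pos"]
for d in bot.cut_out(p,"spatula")[:1]:
    y=np.radians(-76.2);q,f=fit([(p,d["region"])],"spatula",[e[0]+.015*np.cos(y),e[1]+.015*np.sin(y),y],e[2]-.006); print(np.array(d["box"]).round(),q,np.degrees(q[2]),f)
print(o["opening"],o["torque"],e,o["tcp_rot"],go([.561,.276,.13],90))
E
```

```text
time: 26.75
ee_pos: [0.4286, -0.0037, 0.0068]
tcp_rot: [-90.0, 0.1, -166.3]
wrist_force: [-0.4, 0.2, 7.5]
opening: 0.0229
time: 27.25
ee_pos: [0.4306, -0.0038, 0.1326]
tcp_rot: [-89.9, 0.6, -166.3]
wrist_force: [1.2, 0.8, -1.2]
opening: 0.0227
[274.  50. 370. 357.] [ 0.43398983 -0.01884586 -1.32939894] -76.16894838107956 0.08278658433919506
0.023021683087603276 [ 0.03150486  0.02131368 -0.00468426] [ 0.42977088 -0.00375932  0.12975628] [ -89.90431303    0.37889914 -166.28215684] ([-194.7, -1.8, -240.5], [0.003, 1.81, -0.003])
```

```bash
python3 -m inch '[[[-15,0,-18],[0.003,0.13,-0.003],18],[[-40,0,-50],[0.003,0.28,-0.003],18],[[-195,0,-240.5],[0.003,1.81,-0.003],18],[[-195,0,-240.5],[0.003,1.81,-0.003],18],[[-195,0,-240.5],[0.003,1.81,-0.003],18],[[-195,0,-240.5],[0.003,1.81,-0.003],18],[[-195,0,-240.5],[0.003,1.81,-0.003],18],[[-195,0,-240.5],[0.003,1.81,-0.003],18],[[-195,0,-240.5],[0.003,1.81,-0.003],18],[[-195,0,-240.5],[0.003,1.81,-0.003],18],[[-195,0,-240.5],[0.003,1.81,-0.003],18],[[-195,0,-240.5],[0.003,1.81,-0.003],18],[[-195,0,-240.5],[0.003,1.81,-0.003],18],[[-195,0,-240.5],[0.003,1.81,-0.003],18],[[-195,10,-240.5],[0.003,1.81,-0.003],18],[[-195,30,-240.5],[0.003,1.81,-0.003],18],[[-195,48,-240.5],[0.003,1.81,-0.003],18],[[-195,55,-240.5],[0.003,1.81,-0.003],18],[[-195,55,-240.5],[0.003,1.81,-0.003],18]]'
python3 - <<'E'
from h import *
p=cam("wrist"); cv2.imwrite("pics/w9.png",p["frame"][:,:,::-1]); o=bot.get_obs();e=o["ee_pos"]
for d in bot.cut_out(p,"spatula")[:1]:
    q,f=fit([(p,d["region"])],"spatula",[e[0]-.015,e[1],np.pi],e[2]-.0065); print(np.array(d["box"]).round(),q[:2].round(4),np.degrees(q[2]),f)
print(o["opening"],e,o["tcp_rot"],go([.561,.276,.011],90))
E
```

```text
time: 29.25
ee_pos: [0.5606, 0.2757, 0.0713]
tcp_rot: [-89.9, 0.1, 90.1]
wrist_force: [-0.6, -0.5, -0.9]
opening: 0.0228
[274.  49. 371. 357.] [0.5452 0.2755] 179.98879825282233 0.0759694486695125
0.022674289243245493 [0.56110905 0.27593731 0.07267309] [-8.99462422e+01  5.54873927e-02  9.00447363e+01] ([-0.1, 62.5, 0.6], [0.0, 0.001, -0.0])
```

View pics/w9.png

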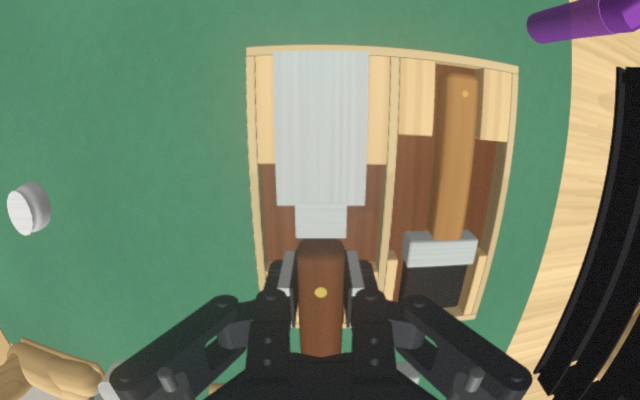

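```bash
python3 -m inch '[[[0.5,20,0],[0,0,0],18],[[0.5,36,0],[0,0,0],18],[[0.5,46,0],[0,0,0],18],[[0.5,53,0],[0,0,0],18],[[0.5,57,0],[0,0,0],18],[[0.5,58,0],[0,0,0],18],[[0.5,58,0],[0,0,0],18]]'
```

```text
time: 30.05
ee_pos: [0.5618, 0.2767, 0.0159]
tcp_rot: [-90.0, 0.0, 90.0]
wrist_force: [0.4, 1.0, -1.2]
opening: 0.0228
```

```bash
python3 -m inch '[[[0,1.5,0],[0,0,0],18],[[0,3,0],[0,0,0],18],[[0,3.5,0],[0,0,0],18],[[0,3.5,0],[0,0,0],18]]'
```

```text
time: 30.45
ee_pos: [0.5617, 0.2767, 0.0124]
tcp_rot: [-90.0, 0.0, 90.0]
wrist_force: [-0.2, -0.6, -1.2]
opening: 0.0225
```

```bash
python3 -m inch '[[[0,1,0],[0,0,0],18],[[0,1.6,0],[0,0,0],18],[[0,2.2,0],[0,0,0],18],[[0,2.2,0],[0,0,0],18]]'
```

```text
time: 30.85
ee_pos: [0.5617, 0.2767, 0.0108]
tcp_rot: [-90.1, 0.0, 90.0]
wrist_force: [-2.5, -0.8, 5.0]
opening: 0.0227
```

Contact; release and rise.

```bash
python3 -m inch '[[[0,-0.3,0],[0,0,0],26],[[0,-0.3,0],[0,0,0],32],[[0,-0.3,0],[0,0,0],40],[[0,-0.3,0],[0,0,0],40],[[0,-0.3,0],[0,0,0],40],[[0,-15,0],[0,0,0],40],[[0,-50,0],[0,0,0],40],[[0,-100,0],[0,0,0],50],[[0,-150,0],[0,0,0],60],[[0,-190,0],[0,0,0],60],[[0,-190,0],[0,0,0],60]]' 20
python3 - <<'E'
from h import *
p=cam("wrist"); s=cam("scene"); t=cam("top")
for n,q0 in(("brush",[.5455,.366,0]),("spatula",[.5455,.276,np.pi])):
    for d in bot.cut_out(p,n)[:1]:
        q,f=fit([(p,d["region"])],n,q0,.004); print(n,np.array(d["box"]).round(),(q[:2]-q0[:2]).round(4),np.degrees(q[2]).round(2),round(f,3))
a=p["frame"][60:300,160:480]; b=s["frame"][120:360,110:510]; 
cv2.imwrite("pics/w10.png",np.hstack([cv2.resize(a,(320,240)),cv2.resize(b,(400,240))])[:,:,::-1])
for n in("heel","tin","hammer","last","jar","vial"):print(n,[np.round(d["box"]).tolist() for d in bot.search_frame(s,n)][:5])
print(bot.get_obs()["ee_pos"])
E
```

```text
time: 31.95
ee_pos: [0.5632, 0.2775, 0.2092]
tcp_rot: [-90.6, -0.3, 90.0]
wrist_force: [0.4, -0.3, 0.1]
opening: 0.0606
brush [376.  76. 422. 234.] [-0.0003  0.0001] 0.42 0.088
spatula [299.  74. 340. 240.] [0.0007 0.0002] 180.08 0.047
heel [[382.0, 181.0, 420.0, 227.0], [182.0, 249.0, 215.0, 280.0], [126.0, 202.0, 218.0, 267.0], [239.0, 290.0, 334.0, 342.0], [409.0, 175.0, 455.0, 219.0]]
tin [[288.0, 217.0, 308.0, 237.0]]
hammer [[364.0, 174.0, 462.0, 234.0], [119.0, 168.0, 194.0, 213.0]]
last [[238.0, 293.0, 337.0, 344.0], [117.0, 170.0, 195.0, 209.0]]
jar [[340.0, 253.0, 379.0, 305.0]]
vial [[470.0, 201.0, 492.0, 236.0], [162.0, 204.0, 177.0, 231.0], [418.0, 140.0, 428.0, 172.0], [137.0, 213.0, 152.0, 243.0], [182.0, 193.0, 201.0, 216.0]]
[0.56137542 0.27661172 0.20027977]
```

View pics/w10.png

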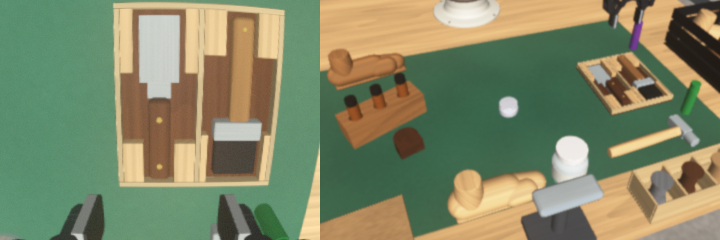

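The wrist view shows the brush and spatula flat in their compartments, and the scene view shows the vial down in the middle hole with the bystanders where they were.

```bash
python3 -c "
from workcell import bot
print(bot.job_done())"
```

```text
the job is handed in; nothing more can be done
None
```

The job is done and handed in at about 32 s of the 72 s allowed.

- **Vial:** I moved it upright from the tray to the rack's middle hole and lowered it until it touched the hole floor (about 7 N), then let go. The pictures show it level with its two neighbours.
- **Brush and spatula:** I lowered each until it touched the tray floor (5–6 N) before letting go. The last wrist picture puts both within 1 mm and 0.5° of their places, with their wide ends in the wide bays.
- **Bystanders:** In the final scene picture they are where they started, with the robot clear of everything. The network's hammer box in that picture was wrong: it boxed the tray. I judged the hammer by eye, and it had not visibly moved.
- **Disagreement:** After the brush was placed, the fits from the fixed scene camera (and the tray fit there) disagreed with the wrist camera by up to about 3 mm and 3° for the brush. The tray fit there failed outright, probably because the brush and the gripper upset the outlines. I relied on the close wrist views instead.

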